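Let a bell down off a bench hoist onto a timber block

ROBOT

A 6-joint arm with a two-finger parallel gripper is mounted at the origin on a cart in front of the work surface, level with it; the furniture and walls round the work are solid. World frame = base frame: x ahead of the robot, y to its left, z up, the work surface at z = 0. Lengths are in m, angles in rad, forces in N, time in s.
With the tool pointing down it reaches from about 0.375 to 0.9 m from the base axis. Payload 3.1 kg.
Tool frame: the origin (TCP) lies on the centre line of the jaws, within the pads' length; the fingertips stand 25 mm ahead of it and the grasp point (between the pads) lies 6 mm ahead of it (manip.tip_extent is the distance from the TCP to the fingertips, in m); z points along the fingers, y is the line along which they close (so a half turn about z gives the same grasp; the last joint's range is limited). The gripper opens to 85 mm and grips with 20 to 120 N. Pads are 22 mm wide; open, the fingers measure 114 mm over their backs; the gripper's body (76 mm by 85 mm) begins 54 mm behind the grasp point. The pads swing forward as they close: fully open they stand 13 mm farther back than shut.
Start: joints at [1.093, 0.527, 1.433, -0, 1.181, -0.178], TCP at [0.185, 0.597, 0.221] pointing down, gripper open.
Joint ranges: [-3.08, 3.08], [-0.75, 2.2], [0.22, 2.44], [-1.43, 4.57], [0, 2.65], [-2.85, 2.85]. Speed limits (rad/s): [2.79, 2.79, 3.14, 3.14, 3.14, 3.14].

INTERFACE

Orientations are given as a unit quaternion [x, y, z, w].
In Python, from station import readout, imaging, order, manip gives the robot as it stands.
- The arm moves only by the tool move_arm, never from a script. Its argument "rows" is a list of rows, each a list of 7 numbers: the turn, a rotation vector about the tool's x, y, z in degrees, then the shift along the tool's x, y, z in mm, then the closure, from 0 (fully open) to 1 (shut). A call has 1 to 12 rows; each row is the pose to reach, as a shift and turn from the pose commanded when the call began, along the tool's axes at that moment; what a row does not reach only later rows make up. A row lasts 1/12 s, in which the tool goes at most 41.7 mm and 7.16 degrees, less where a joint would pass 70% of its speed; a pose out of reach is approached as far as the arm can. A call with a gripper value outside its range is refused whole. The fingers move at their own pace and stop on an object; "squeeze" is the grip in N (left out, the last holds). Time passes only in rows, so rows that repeat a pose let the fingers close. It gives the time, the measured TCP pose, the force, the opening and the grip force at its end, in the units of the state.
- readout.sense(): the state, without advancing time (a new reading comes with each control period).
- imaging.snapshot(name): name is "scene" or "top" or "wrist"; returns a dict with "img" (480x640x3 uint8, red, green, blue), "z_map" (480x640 float32, m along the optical axis (not along the pixel's ray), 0 where there is no reading), "fovy" (degrees; the focal length in pixels is half the picture's height over the tangent of half this angle, whatever the lens; pixels are square), "cx", "cy" (the principal point, pixels), "rvec" (rotation vector, rad) and "tvec" (3), from world to camera coordinates, as OpenCV has them. Camera axes: x right, y down, z forward; pixel columns grow to the right and rows downward; lengths in m; the calibration is good to about 2 mm. A picture is of the moment at which its call begins.
- order.sign_off(): hands the job in; it is judged then, once.
The state is a dict: "t": time; "q": joint angles; "qd": joint speeds; "tau": joint torques, N m; "tcp_pos": TCP position; "tool_rot": TCP orientation; "force": force on the tool from outside, world axes, zero at the start; "ft_torque": the same for the moment, N m; "finger_gap": opening from 0.0 (shut) to 1.0 (fully open); "gripper_force": force on a finger pad.
Only numpy, scipy, OpenCV 4.12 (cv2) and the standard library are available. Lean on these libraries where they do the work, as an engineer would, in place of code of your own. Each camera call takes 0.05 s, during which the arm holds its last target. There are 200 camera calls.

TASK

The brass bell is up on the forks of the bench hoist. Lay the long tall timber block flat on the table under it, lengthwise between the two forks, then lift the hoist's pawl lever and keep it up so that the weight slowly winds the crank back, until the bell stands upright on the block and the forks are right down, clear of it. Then let the pawl drop back home into its ratchet and let go; leave the other things on the table where they are.

Things in the scene. Friction and masses are not known exactly. Their poses are not given: they have to be found in the camera images.
- hoist: Fixed steel bench hoist; origin on the table straight below the raised bell, z up, +x from the forks' open end back to the mast, +y to the crank side (the robot's left). Grey mast at x 118 to 158 mm, 318 mm high; foot plate 12 mm thick from x = 90 mm back; two legs 18 wide, 16 high at y = +-76 mm from x = -50 mm back.
- fork_top (a point): Point below the bell's centre, level with the forks' top faces; sinks with them. Two forks at hoist y = +-50 mm, each 20 wide, 12 thick, from hoist x = -65 to 100 mm, open to the front, 80 mm clear between them; when raised, 118 mm is free under them.
- forks (a joint): How far the fork carriage has come down, m: 0 raised (fork tops 130 mm above the table), 0.0856 right down on its stop (fork tops 44 mm). Geared to the crank by rack and pinion, 20 mm per rad.
- crank (a joint): Turn of the crank and its 16-tooth ratchet wheel, rad: 0 at the start, grows as the load winds it back (forks down), 4.28 at the bottom. A drag brake in the hub keeps it slow: with the pawl up the bell sinks by itself at 12 to 20 mm/s, the empty forks at 6 to 11 mm/s. No hand is needed on the crank.
- crank_handle (a point): Middle of the crank's black handle, which circles with 55 mm radius round the shaft (along hoist y, at hoist x = 125, z = 170 mm) as the load sinks, within hoist y = 95 to 172 mm; keep out of its way.
- pawl (a joint): Angle of the pawl lever, rad: 0 home in the ratchet, grows as the lever is lifted, free of the teeth above about 0.2, stop at 0.55. The lever falls back by its own weight when let go (it takes about 3 N at the handle to lift); the pawl then catches the next tooth. The pivot runs along hoist y at hoist x = 155, z = 223 mm.
- pawl_grip (a point): Middle of the pawl lever's handle: a black round bar 18 mm in diameter along hoist y, free from hoist y = 90 to 150 mm, at the front end of the lever, 170 mm in front of the pivot (at hoist x = -15, y = 122, z = 224 mm when home). Lift it along the arc about the pivot.
- bell: Brass bell, 128 mm across the mouth, 200 mm high with its ring, 0.75 to 1.1 kg; origin in the centre of its rim's underside. Stands on the forks at the start.
- block: The tall timber block, pale wood, 200 x 44 x 62 mm (x, y, z), about 0.2 to 0.35 kg; origin in the centre of its underside, long axis x. Lies crosswise in front of the hoist. Its place is lengthwise between the forks, centre about 32 mm in front of the point below the bell (hoist x = -32, y = 0), so that its front 65 mm sticks out in front of the bell.
- offcut: Bystander: low wooden offcut 120 x 44 x 30 mm, too low to take the bell off the forks; origin in the centre of its underside.
- oil_can: Bystander: green oil can, 66 mm across, 142 mm high with its spout; origin at its underside.
- tape_measure: Bystander: yellow tape measure, 36 x 83 x 62 mm; origin at its underside.

How it is judged:
On the way, in this order (a step that is already met when the one before it is completed fails the run):
1. the block lies flat and free between the forks, under the bell, which is still up (x of block in the frame of hoist between -0.058 and -0.008 m and y of block in the frame of hoist between -0.013 and 0.013 m and height (world z) of block below 0.005 m and angle between block's own z axis and vertical below 0.06 rad and angle between the x axis of block and the x axis of hoist, either way round below 0.11 rad and value of joint forks below 0.008 m and contact force between the fingers and block below 0.5 N), for 0.2 s.
2. the pawl is lifted out of the ratchet and the load is winding the crank back (value of joint pawl above 0.15 rad and value of joint forks above 0.02 m and value of joint crank above 1 rad), for 0.2 s.
At the end, for the whole second after the job is handed in: Block flat between the forks (13 mm sideways, 0.11 rad, its centre 8 to 58 mm in front of the point below the bell); bell upright and still on it, within 25 mm of where it hung; forks down by 77 mm or more; pawl home (below 0.06 rad), crank still (x of block in the frame of hoist between -0.058 and -0.008 m and y of block in the frame of hoist between -0.013 and 0.013 m and height (world z) of block below 0.005 m and angle between each of block, bell's own z axis and vertical below 0.06 rad and angle between the x axis of block and the x axis of hoist, either way round below 0.11 rad and x of bell in the frame of hoist between -0.025 and 0.025 m and y of bell in the frame of hoist between -0.02 and 0.02 m and height (world z) of bell between 0.058 and 0.066 m and contact force between bell and block above 2 N and value of joint forks above 0.077 m and value of joint pawl below 0.06 rad and velocity of joint crank between -0.05 and 0.05 rad/s and linear speed of bell below 0.02 m/s); the robot touches nothing.
It fails at once if the bell is tipped or knocked off (angle between bell's own z axis and vertical above 0.2 rad).
It fails at once if the forks are run or forced down faster than 50 mm/s (velocity of joint forks above 0.05 m/s).
It fails at once if the offcut, the oil can or the tape measure is shoved more than 30 mm (distance of any of offcut, oil_can, tape_measure from where it was at the start of the episode above 0.03 m).
It also fails if it takes over 72 s, if anything falls off the work surface, if the arm or the gripper's body presses on something with over 40 N, if the wrist force passes 120 N, or if a joint passes its speed limit or range.

## Working session

There is one attempt and no reset: what is moved stays moved. The work goes in short steps, Python scripts to look and compute and a tool call to move; the robot and the scene stay as the last step left them, time stands still between calls to the robot, and variables do not carry over. Pictures are saved under pics/ and viewed, at most 10 in all, crops included, and the job is handed in when it is done.

Besides the shell and the picture viewer there is one more tool, called as a command line: name --pt "numbers of a row" for each row, then --argument value for the rest. move_arm: Moves the arm, as the interface text tells. Its arguments: {"type":"object","properties":{"rows":{"type":"array"},"squeeze":{"type":"number"}},"required":["rows"]}

```bash
mkdir -p pics; ls
cat > h.py <<'E'
import numpy as np, cv2
from station import readout, imaging, order, manip
def cam(n):
    s=imaging.snapshot(n); h=s["img"].shape[0]
    s["f"]=h/2/np.tan(np.radians(s["fovy"])/2); s["R"]=cv2.Rodrigues(np.array(s["rvec"],float))[0]; s["t"]=np.array(s["tvec"],float).ravel(); return s
def cloud(s):
    v,u=np.mgrid[:480,:640]; z=s["z_map"]
    p=np.stack([(u-s["cx"])/s["f"]*z,(v-s["cy"])/s["f"]*z,z],-1)
    return (p-s["t"])@s["R"]
def save(s,n): cv2.imwrite("pics/"+n,cv2.cvtColor(s["img"],cv2.COLOR_RGB2BGR))
E
python3 - <<'E'
from h import *
for n in("scene","top"):
    s=cam(n); save(s,n+"0.png"); print(n,s["fovy"],s["cx"],s["cy"],-s["R"].T@s["t"],(s["z_map"]>0).mean())
print(readout.sense())
E
```

```text
pics
scene 46.09222884048235 311.5585863280887 234.6639021378361 [0.49516978 0.84419585 0.71782199] 0.996083984375
top 42.903592773367265 312.23731937727564 241.41157376853963 [-0.11042553  0.10312813  1.02666757] 0.996025390625
{'t': 0.1, 'q': array([ 1.09248961e+00,  5.28407905e-01,  1.43378333e+00, -1.77764014e-06,
        1.18139261e+00, -1.78502420e-01]), 'qd': array([-0.00062453, -0.0011438 , -0.00249766,  0.00062531, -0.00019544,
       -0.00013192]), 'tau': array([ 7.37139653e-04, -4.43307638e+01, -1.78588146e+01, -2.16044768e-04,
        3.82512604e-03, -3.26607494e-05]), 'tcp_pos': array([0.18424464, 0.59652696, 0.21970726]), 'tool_rot': array([ 1.49340970e-01,  9.88785256e-01, -9.42651086e-04, -3.20333624e-04]), 'force': array([ 1.01658259,  0.84394483, -0.33056214]), 'ft_torque': array([ 0.00300589,  0.03978082, -0.04226539]), 'gripper_force': 0.0, 'finger_gap': 0.9995513769162309}
```

View pics/scene0.png

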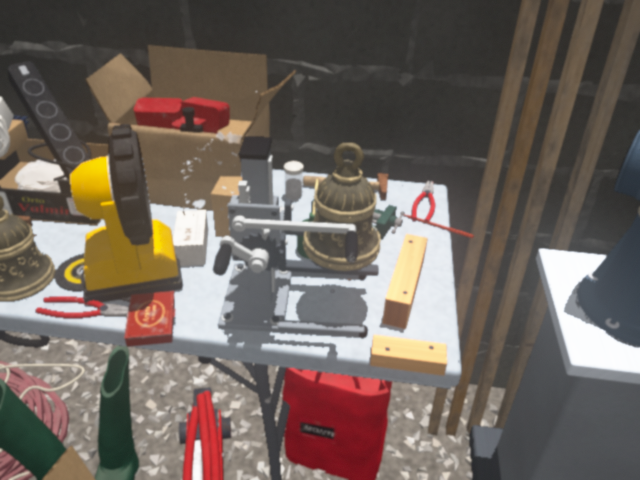

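View pics/top0.png

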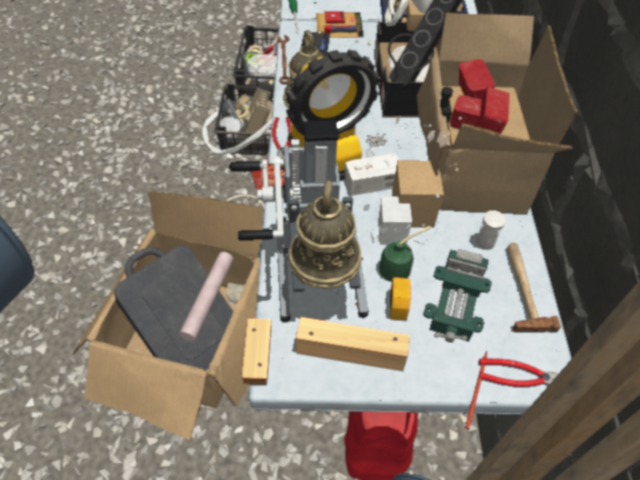

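The scene view shows the hoist with the raised bell (about 345,225), the tall block crosswise at (405,280) and the offcut at (408,353). In the top view the block is at (352,343), the offcut (257,350), the tape (400,298), the can (397,260), the pawl grip (255,235) and the crank handle (245,166).

Run:
```python
from h import *
s=cam("top"); P=cloud(s); hsv=cv2.cvtColor(s["img"],cv2.COLOR_RGB2HSV)
def rect(m,label):
    p=P[m]; 
    if len(p)<20: print(label,len(p));return
    r=cv2.minAreaRect(p[:,:2].astype(np.float32)); b=cv2.boxPoints(r)
    print(label,len(p),"c",np.round(r[0],4),"size",np.round(r[1],4),"ang",round(r[2],2),"z",np.round(np.percentile(p[:,2],[5,50,95]),4),"med",np.round(np.median(p[:,:2],0),4))
def win(u0,u1,v0,v1):
    m=np.zeros((480,640),bool); m[v0:v1,u0:u1]=1; return m
z=P[...,2]
print("table z",np.median(z[win(440,480,360,400)]))
rect(win(285,420,310,375)&(z>.056)&(z<.068),"blocktop")
rect(win(240,275,312,392)&(z>.025)&(z<.036),"offcut top")
rect(win(385,415,270,325)&(z>.055)&(z<.07),"tape top")
rect(win(375,435,225,285)&(z>.05)&(z<.16),"can")
rect(win(260,375,100,330)&(z>.30)&(z<.325)&(hsv[...,2]<120)&win(300,345,110,150),"mast top")
rect(win(278,296,270,325)&(z>.010)&(z<.022),"left leg")
rect(win(340,375,260,325)&(z>.010)&(z<.022),"right leg")
rect(win(270,300,200,320)&(z>.12)&(z<.136),"fork L")
rect(win(345,375,200,320)&(z>.12)&(z<.136),"fork R")
m=win(285,370,170,290)&(z>.12)&(z<.34)
rect(m&(z<.17)&(hsv[...,1]>60),"bell low")
mm=m&(z>.29)&(hsv[...,1]>50);rect(mm,"bell ring")
rect(win(232,275,225,245)&(z>.2)&(z<.25),"pawl grip")
rect(win(225,265,155,175)&(z>.1)&(z<.25),"crank handle")
s2=cam("scene");P2=cloud(s2);z2=P2[...,2]
def r2(m,l):
    global P; Q=P; P=P2; rect(m,l); P=Q
r2(win(345,358,232,262)&(z2>.2)&(z2<.25),"S grip")
r2(win(240,380,310,340)&(z2>.012)&(z2<.020),"S leg L")
r2(win(290,380,255,280)&(z2>.125)&(z2<.135),"S fork L")
r2(win(380,430,230,330)&(z2>.056)&(z2<.068),"S block")
r2(win(240,275,135,165)&(z2>.30),"S mast")
```

```text
table z 0.00027676863339061734
blocktop 2574 c [0.4278 0.0249] size [0.201  0.0471] ang 80.67 z [0.0586 0.0621 0.0651] med [0.426 0.024]
offcut top 1451 c [0.4194 0.1978] size [0.0444 0.1219] ang 89.33 z [0.0272 0.0303 0.0335] med [0.4157 0.1976]
tape top 431 c [ 0.5304 -0.07  ] size [0.0338 0.0558] ang 86.0 z [0.0566 0.061  0.0645] med [ 0.5298 -0.0702]
can 1101 c [ 0.6119 -0.0906] size [0.1143 0.1457] ang 87.9 z [0.0526 0.0647 0.1148] med [ 0.6122 -0.0702]
mast top 788 c [0.688  0.0896] size [0.0495 0.0597] ang 5.41 z [0.3023 0.3174 0.3201] med [0.6789 0.0904]
left leg 459 c [0.5465 0.1534] size [0.1174 0.0193] ang 4.16 z [0.0121 0.0158 0.019 ] med [0.542  0.1536]
right leg 333 c [0.5634 0.002 ] size [0.1263 0.0196] ang 2.96 z [0.0117 0.0156 0.0189] med [5.404e-01 1.000e-04]
fork L 284 c [0.5644 0.1345] size [0.1704 0.0171] ang 3.2 z [0.1259 0.1296 0.1346] med [0.5955 0.1332]
fork R 158 c [0.5108 0.0274] size [0.0271 0.0425] ang 88.98 z [0.1226 0.1296 0.1348] med [0.4986 0.023 ]
bell low 1575 c [0.5475 0.0926] size [0.1574 0.1144] ang 59.01 z [0.1367 0.154  0.1672] med [0.5033 0.08
[... 154 characters left out ...]
06 0.0603] ang 3.26 z [0.2221 0.2306 0.2344] med [0.5216 0.1946]
crank handle 374 c [0.705  0.2271] size [0.0688 0.0245] ang 89.52 z [0.1982 0.2077 0.2129] med [0.7039 0.2256]
S grip 366 c [0.5268 0.1927] size [0.0177 0.07  ] ang 5.04 z [0.2224 0.2308 0.2338] med [0.5258 0.2057]
S leg L 1198 c [0.6035 0.1463] size [0.2246 0.0472] ang 5.4 z [0.0123 0.015  0.0183] med [0.6119 0.1566]
S fork L 624 c [0.5554 0.1253] size [0.1451 0.038 ] ang 8.4 z [0.1257 0.1297 0.1341] med [0.5699 0.1335]
S block 1739 c [0.4285 0.0232] size [0.2064 0.0441] ang 80.71 z [0.0601 0.0625 0.0644] med [0.4301 0.0392]
S mast 790 c [0.6065 0.4551] size [0.0476 0.8081] ang 12.6 z [0.3021 0.3176 0.3194] med [0.6866 0.1065]
```

Run:
```python
from h import *
def win(u0,u1,v0,v1):
    m=np.zeros((480,640),bool); m[v0:v1,u0:u1]=1; return m
T=cam("top");S=cam("scene");PT=cloud(T);PS=cloud(S)
def sel(P,m,z0,z1,x0,x1,y0,y1): return P[m&(P[...,2]>z0)&(P[...,2]<z1)&(P[...,0]>x0)&(P[...,0]<x1)&(P[...,1]>y0)&(P[...,1]<y1)]
A=np.ones((480,640),bool)
def line(p,l):
    xs=p[:,0];b=np.arange(xs.min(),xs.max(),.01);C=[]
    for a in b:
        k=p[(xs>=a)&(xs<a+.01)]
        if len(k)>8: C.append((a+.005,(np.percentile(k[:,1],3)+np.percentile(k[:,1],97))/2,np.ptp(np.percentile(k[:,1],[3,97]))))
    C=np.array(C); w=np.abs(C[:,2]-np.median(C[:,2]))<.004; c=np.polyfit(C[w,0],C[w,1],1)
    print(l,len(p),"yaw",round(np.degrees(np.arctan(c[0])),2),"y@.548",round(np.polyval(c,.548),4),"width",np.round(np.median(C[:,2]),4),"x",np.round(np.percentile(xs,[1,99]),4),"n",w.sum())
line(sel(PT,A,.012,.020,.49,.62,.135,.175),"T legL")
line(sel(PT,A,.012,.020,.49,.62,-.015,.02),"T legR")
line(sel(PS,A,.012,.020,.49,.62,.14,.175),"S legL")
line(sel(PT,A,.126,.134,.47,.62,.115,.145),"T forkL")
line(sel(PT,A,.126,.134,.47,.62,.0,.045),"T forkR")
line(sel(PS,A,.126,.134,.47,.62,.115,.145),"S forkL")
line(sel(PT,A,.314,.322,.65,.73,.05,.13),"T mast")
line(sel(PS,A,.314,.322,.65,.73,.05,.13),"S mast")
for P,n in((PT,"T"),(PS,"S")):
    g=sel(P,A,.218,.236,.50,.55,.16,.24); r=cv2.minAreaRect(g[:,:2].astype(np.float32)); print(n,"grip",len(g),np.round(r,4) if 0 else r, g[:,2].max())
    for z0 in(.22,.25,.29): 
        g=sel(P,A,z0,z0+.02,.48,.62,.02,.14); o=cv2.minEnclosingCircle(g[:,:2].astype(np.float32)); print(n,"bell",z0,len(g),np.round([*o[0],o[1]],4))
```

```text
T legL 480 yaw 4.59 y@.548 0.1541 width 0.016 x [0.4913 0.6189] n 13
T legR 303 yaw 3.58 y@.548 0.0012 width 0.0156 x [0.5028 0.612 ] n 7
S legL 647 yaw 4.56 y@.548 0.1546 width 0.0173 x [0.4923 0.6182] n 13
T forkL 231 yaw 5.39 y@.548 0.13 width 0.0132 x [0.4815 0.6191] n 4
T forkR 121 yaw 1.34 y@.548 0.0245 width 0.0175 x [0.49   0.5197] n 1
S forkL 500 yaw 7.17 y@.548 0.1324 width 0.0115 x [0.4833 0.6187] n 2
T mast 624 yaw 1.17 y@.548 0.0866 width 0.0547 x [0.6653 0.71  ] n 5
S mast 571 yaw 1.81 y@.548 0.0871 width 0.0548 x [0.6665 0.7099] n 5
T grip 400 ((0.526729166507721, 0.19094663858413696), (0.027514129877090454, 0.06976312398910522), 14.80639934539795) 0.2356154399069992
T bell 0.22 627 [0.5457 0.0774 0.0512]
T bell 0.25 968 [0.5456 0.077  0.042 ]
T bell 0.29 79 [0.5377 0.0781 0.0153]
S grip 401 ((0.5276680588722229, 0.19194497168064117), (0.025514742359519005, 0.07206039875745773), 14.852882385253906) 0.2352961697031435
S bell 0.22 806 [0.5472 0.0783 0.0512]
S bell 0.25 923 [0.547  0.0792 0.0418]
S bell 0.29 265 [0.5463 0.0783 0.0225]<stdin>:12: RankWarning: Polyfit may be poorly conditioned
```

```bash
cat >> h.py <<'E'
from scipy.spatial.transform import Rotation as Ro
psi=np.radians(4.5); O=np.array([.5472,.0779,0])
def H(x,y,z): return O+[x*np.cos(psi)-y*np.sin(psi),x*np.sin(psi)+y*np.cos(psi),z]
def row(p,yawdeg,ref=None,pitch=0):
    """row from ref pose (pos,rot) to world p, tool down, tool y at yawdeg; pitch = lean about tool y"""
    st=readout.sense(); rp,rr=ref or (st["tcp_pos"],Ro.from_quat(st["tool_rot"]))
    a=np.radians(yawdeg); y=np.array([np.cos(a),np.sin(a),0]); z=np.array([0,0,-1.]); x=np.cross(y,z)
    t=Ro.from_matrix(np.c_[x,y,z])*Ro.from_euler("y",pitch,degrees=True)
    rv=np.degrees((rr.inv()*t).as_rotvec()); d=rr.inv().apply(np.array(p)-rp)*1000
    print(np.round(rv,2),np.round(d,1)); return (np.array(p),t)
E
python3 - <<'E'
from h import *
row([.40,.17,.22],31);row([.4153,-.0545,.16],-9.3)
E
```

```text
[-4.000e-02  1.000e-02  4.182e+01] [-332.  -344.2    0.5]
[-4.000e-02  2.000e-02  8.212e+01] [-413.  -554.1   60.6]
```

move_arm --pt "0 0 4 -30 -31 0 0" --pt "0 0 8 -60 -62 0 0" --pt "0 0 12 -90 -93 0 0" --pt "0 0 16 -120 -124 0 0" --pt "0 0 20 -150 -155 0 0" --pt "0 0 24 -180 -187 0 0" --pt "0 0 28 -210 -218 0 0" --pt "0 0 32 -240 -249 0 0" --pt "0 0 36 -270 -280 0 0" --pt "0 0 40 -300 -311 0 0" --pt "0 0 42 -325 -337 0 0" --pt "0 0 42 -332 -344 0 0"

```text
t: 1.3
tcp_pos: [0.4024, 0.1669, 0.221]
tool_rot: [0.496, 0.869, 0.0, 0.001]
force: [-1.0, 0.4, -0.6]
finger_gap: 1.002
gripper_force: 0.0
```

Run:
```python
from h import *
row([.4153,-.0545,.15],-9.3)
```

```text
[ 0.13  0.09 39.88] [-197.1 -101.7   71.3]
```

move_arm --pt "0 0 6 -25 -13 5 0" --pt "0 0 12 -55 -28 15 0" --pt "0 0 18 -85 -44 28 0" --pt "0 0 24 -115 -59 40 0" --pt "0 0 30 -145 -75 52 0" --pt "0 0 36 -175 -90 64 0" --pt "0 0 40 -197 -102 71 0" --pt "0 0 40 -197 -102 71 0" --pt "0 0 40 -197 -102 71 0"

```text
t: 2.05
tcp_pos: [0.4135, -0.0522, 0.1493]
tool_rot: [0.762, 0.647, -0.0, -0.0]
force: [0.7, 1.1, 0.3]
finger_gap: 0.999
gripper_force: 0.0
```

Run:
```python
from h import *
row([.4153,-.0545,.045],-9.3)
s=cam("wrist");save(s,"w1.png");P=cloud(s);z=P[...,2]
m=(z>.057)&(z<.067)&(P[...,0]>.36)&(P[...,0]<.48)&(P[...,1]<.14)&(P[...,1]>-.1);p=P[m];r=cv2.minAreaRect(p[:,:2].astype(np.float32));print(len(p),r)
```

```text
[-0.04 -0.02 -0.04] [ -2.    2.2 104.3]
20808 ((0.42465052008628845, 0.0014378800988197327), (0.15607865154743195, 0.04425367712974548), 80.62639617919922)
```

View pics/w1.png

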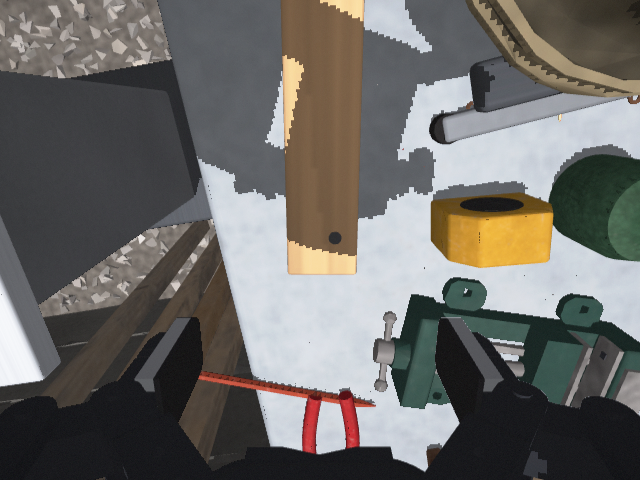

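The wrist view shows the block's near end at (322,272), square with the open jaws; tape and vise lie clear to the right. Descend and grip.

move_arm --pt "0 0 0 -1 1 25 0" --pt "0 0 0 -2 2 55 0" --pt "0 0 0 -2 2 85 0" --pt "0 0 0 -2 2 104 0" --pt "0 0 0 -2 2 104 0.1" --pt "0 0 0 -2 2 104 0.6" --pt "0 0 0 -2 2 104 0.8" --pt "0 0 0 -2 2 104 0.8" --pt "0 0 0 -2 2 104 0.8" --pt "0 0 0 -2 2 104 0.8" --squeeze 100

```text
t: 2.93
tcp_pos: [0.4159, -0.0531, 0.0479]
tool_rot: [0.761, 0.648, 0.001, 0.001]
force: [-0.8, 2.0, 10.5]
finger_gap: 0.452
gripper_force: 99.3
```

move_arm --pt "0 0 0 0 0 -8 0.8" --pt "0 0 0 0 0 -16 0.8" --pt "0 0 0 0 0 -24 0.8" --pt "0 0 0 0 0 -32 0.8" --pt "0 0 0 0 0 -36 0.8" --pt "0 0 0 0 0 -36 0.8"

```text
t: 3.43
tcp_pos: [0.4158, -0.0536, 0.0828]
tool_rot: [0.761, 0.648, 0.001, 0.001]
force: [0.2, 0.4, -2.8]
finger_gap: 0.444
gripper_force: 101.0
```

Run:
```python
from h import *
z=readout.sense()["tcp_pos"][2]
# commanded ref: previous target
row(np.r_[.409,.062,z],-60);row(np.r_[H(-.135,0,0)[:2],z],-85.5);row(np.r_[H(-.112,0,0)[:2],z],-85.5)
s=cam("wrist");P=cloud(s);v=s["img"].astype(int);m=(P[...,2]>.06)&(P[...,2]<.13)&(P[...,0]>.36)&(P[...,0]<.48)&(P[...,1]>-.05)&(P[...,1]<.14)&(v[...,0]-v[...,2]>25)
p=P[m];c=np.linalg.lstsq(np.c_[p[:,1],np.ones(len(p))],p[:,2],rcond=None)[0];print(len(p),"z at y=-.05,.1",c[0]*-.05+c[1],c[0]*.1+c[1])
```

```text
[ 1.500e-01 -3.000e-02  5.082e+01] [ 1.131e+02 -2.520e+01 -1.000e-01]
[ 1.500e-01 -7.000e-02  7.632e+01] [ 1.189e+02 -2.250e+01 -1.000e-01]
[ 1.500e-01 -7.000e-02  7.632e+01] [ 1.243e+02 -1.000e-01 -1.000e-01]
38413 z at y=-.05,.1 0.09556445088861548 0.082177726558024
```

move_arm --pt "0 0 0 0 0 -8 0.8" --pt "0 0 5 11 -3 -8 0.8" --pt "0 0 10 22 -5 -8 0.8" --pt "0 0 15 33 -8 -8 0.8" --pt "0 0 20 44 -10 -8 0.8" --pt "0 0 26 57 -13 -8 0.8" --pt "0 0 32 70 -16 -8 0.8" --pt "0 0 38 84 -19 -8 0.8" --pt "0 0 44 98 -22 -8 0.8" --pt "0 0 51 113 -25 -8 0.8" --pt "0 0 51 113 -25 -8 0.8"

```text
t: 4.4
tcp_pos: [0.4072, 0.064, 0.0895]
tool_rot: [0.966, 0.257, -0.001, -0.001]
force: [-0.4, -0.2, -2.4]
finger_gap: 0.446
gripper_force: 101.5
```

Run:
```python
from h import *
z=readout.sense()["tcp_pos"][2]
row(np.r_[H(-.135,0,0)[:2],z],-85.5);row(np.r_[H(-.112,0,0)[:2],z],-85.5)
s=cam("wrist");save(s,"w2.png")
```

```text
[-0.08  0.13 25.28] [ 6.3 -0.2 -0. ]
[-0.08  0.13 25.28] [27.1  9.7 -0.1]
```

View pics/w2.png

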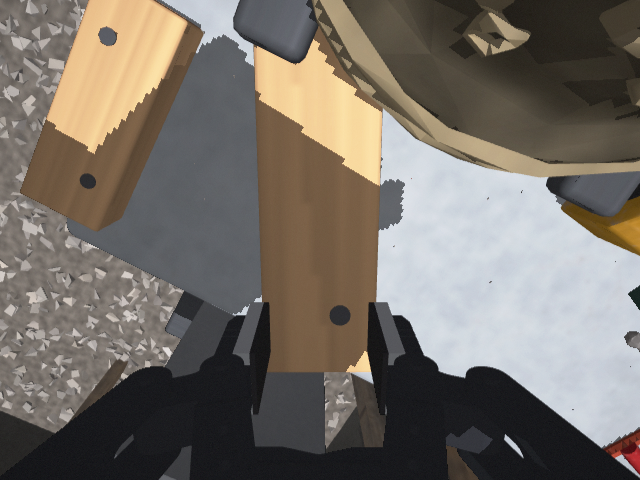

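The block is held between the pads (near end around (318,370)), its far end passing under the left fork (280,25); the bell rim is at upper right. I check where the camera sits relative to the bell.

Run:
```python
from h import *
st=readout.sense();s=cam("wrist");c=-s["R"].T@s["t"];R=Ro.from_quat(st["tool_rot"]);print(c,R.inv().apply(c-st["tcp_pos"])*1000)
s=cam("top");save(s,"t2.png");P=cloud(s);z=P[...,2]
# anything of gripper above z .15 within hoist axis: furthest reach toward tool +x
d=R.inv().apply((P-st["tcp_pos"]).reshape(-1,3)).reshape(P.shape)
m=(abs(d[...,1])<.06)&(d[...,2]<-.03)&(d[...,2]>-.22)&(d[...,0]>0)&(s["img"].max(-1)<90)
for a in range(-220,-30,20):
    k=m&(d[...,2]*1000>a)&(d[...,2]*1000<=a+20);print(a,k.sum(),np.round(np.percentile(d[k][:,0],[50,98]),3) if k.sum()>5 else "")
```

```text
[0.47653393 0.10162365 0.24210531] [  78.72647455    1.04714104 -152.68966465]
-220 20 [0.01 0.02]
-200 50 [0.009 0.026]
-180 25 [0.007 0.013]
-160 48 [0.153 0.247]
-140 68 [0.151 0.247]
-120 145 [0.103 0.268]
-100 164 [0.12  0.277]
-80 291 [0.118 0.245]
-60 28 [0.005 0.22 ]
-40 44 [0.095 0.119]
```

View pics/t2.png

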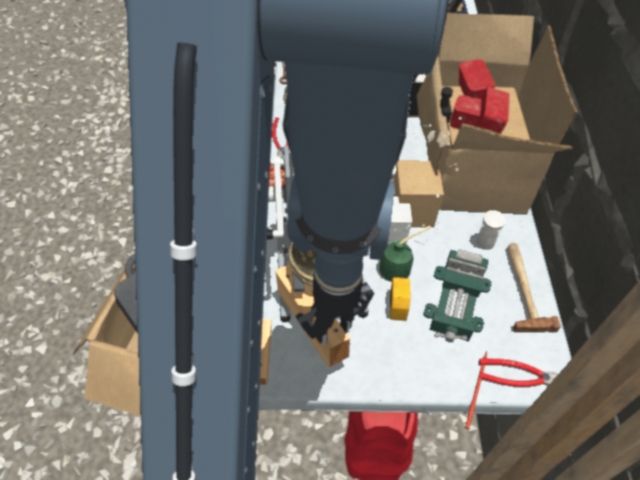

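The wrist camera sits 79 mm ahead of the tool, toward the bell. I'll set the block down farther out, aligned, and regrip with the tool turned half round so the camera faces the robot.

Run:
```python
from h import *
r=row(np.r_[H(-.165,0,0)[:2],.0895],-85.5);row(np.r_[H(-.165,0,0)[:2],.044],-85.5)
```

```text
[-1.000e-02  4.000e-02  2.549e+01] [-20.7 -15.3   0.1]
[-1.000e-02  4.000e-02  2.549e+01] [-20.7 -15.3  45.6]
```

move_arm --pt "0 0 0 -10 -8 0 0.8" --pt "0 0 5 -21 -15 0 0.8" --pt "0 0 11 -21 -15 0 0.8" --pt "0 0 18 -21 -15 0 0.8" --pt "0 0 25.5 -21 -15 0 0.8" --pt "0 0 25.5 -21 -15 8 0.8" --pt "0 0 25.5 -21 -15 16 0.8" --pt "0 0 25.5 -21 -15 24 0.8" --pt "0 0 25.5 -21 -15 31 0.8" --pt "0 0 25.5 -21 -15 36 0.8" --pt "0 0 25.5 -21 -15 40 0.8" --pt "0 0 25.5 -21 -15 40 0.8"

```text
t: 5.55
tcp_pos: [0.3828, 0.0645, 0.0491]
tool_rot: [0.999, 0.038, -0.0, -0.0]
force: [0.1, -0.1, -0.4]
finger_gap: 0.446
gripper_force: 104.7
```

move_arm --pt "0 0 0 0 0 1 0.8" --pt "0 0 0 0 0 1 0" --pt "0 0 0 0 0 1 0" --pt "0 0 0 0 0 0 0" --pt "0 0 0 0 0 -20 0" --pt "0 0 0 0 0 -50 0" --pt "0 0 0 0 0 -80 0" --pt "0 0 0 0 0 -80 0"

```text
t: 6.22
tcp_pos: [0.3858, 0.0647, 0.1337]
tool_rot: [0.999, 0.038, 0.005, 0.001]
force: [1.2, 0.7, -1.0]
finger_gap: 0.999
gripper_force: 0.0
```

Run:
```python
from h import *
s=cam("wrist");save(s,"w3.png");P=cloud(s);z=P[...,2];v=s["img"].astype(int)
m=(z>.055)&(z<.07)&(P[...,0]>.33)&(P[...,0]<.58)&(P[...,1]<.13)&(P[...,1]>.03)&(v[...,0]-v[...,2]>20);p=P[m];r=cv2.minAreaRect(p[:,:2].astype(np.float32));print(len(p),r,np.round(np.percentile(z[m],[5,50,95]),4)); print(cv2.boxPoints(r)); print(readout.sense()["tcp_pos"],readout.sense()["q"])
```

```text
18446 ((0.4287005662918091, 0.06666267663240433), (0.13346435129642487, 0.04404570162296295), 4.229489803314209) [0.0602 0.0613 0.0625]
[[0.3605259  0.08370395]
 [0.36377436 0.0397782 ]
 [0.49687523 0.0496214 ]
 [0.49362677 0.09354715]]
[0.38500474 0.06469271 0.13216099] [-1.21827555e-01  3.86356915e-01  2.09463430e+00  7.85902868e-06
  6.52555334e-01  1.37293740e+00]
```

View pics/w3.png

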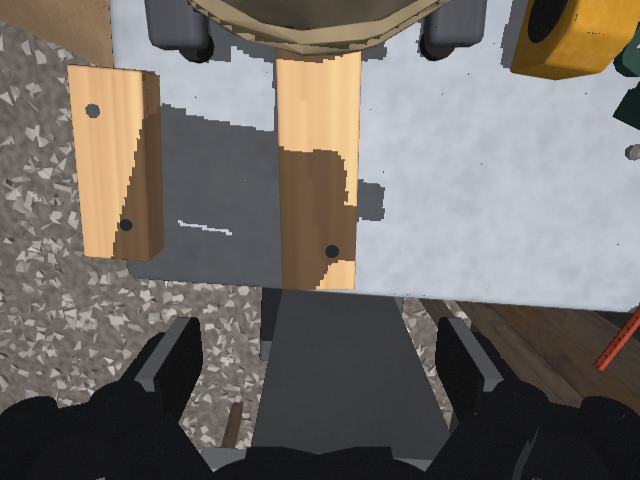

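The block lies flat at yaw 4.2° between the legs' line, its front end at (320,288), about 54 mm short of its place. Now turn the tool half round.

move_arm --pt "0 0 -7 0 0 0 0" --pt "0 0 -14 0 0 0 0" --pt "0 0 -21 0 0 0 0" --pt "0 0 -28 0 0 0 0" --pt "0 0 -35 0 0 0 0" --pt "0 0 -42 0 0 0 0" --pt "0 0 -49 0 0 0 0" --pt "0 0 -56 0 0 0 0" --pt "0 0 -63 0 0 0 0" --pt "0 0 -70 0 0 0 0" --pt "0 0 -77 0 0 0 0" --pt "0 0 -84 0 0 0 0"

```text
t: 7.27
tcp_pos: [0.3822, 0.0649, 0.1289]
tool_rot: [0.715, 0.699, -0.0, -0.001]
force: [0.6, 0.1, 0.7]
finger_gap: 1.004
gripper_force: 0.0
```

move_arm --pt "0 0 -7 0 0 0 0" --pt "0 0 -14 0 0 0 0" --pt "0 0 -21 0 0 0 0" --pt "0 0 -28 0 0 0 0" --pt "0 0 -35 0 0 0 0" --pt "0 0 -42 0 0 0 0" --pt "0 0 -49 0 0 0 0" --pt "0 0 -56 0 0 0 0" --pt "0 0 -63 0 0 0 0" --pt "0 0 -70 0 0 0 0" --pt "0 0 -77 0 0 0 0" --pt "0 0 -84 0 0 0 0"

```text
t: 8.27
tcp_pos: [0.3822, 0.0649, 0.1289]
tool_rot: [0.064, 0.998, 0.0, -0.001]
force: [0.5, 0.1, 1.6]
finger_gap: 1.0
gripper_force: 0.0
```

Run:
```python
from h import *
a=np.radians(4.3);g=np.array([.3622,.0617])+.020*np.array([np.cos(a),np.sin(a)])
r=row([*g,.045],94.3)
st=readout.sense();print(st["tcp_pos"],st["q"])
row([*(H(-.112,0,0)[:2]),.045],94.5,ref=r)
```

```text
[ 1.000e-02 -8.000e-02 -1.162e+01] [-0.3 -1.7 83.9]
[0.38219953 0.06488926 0.12889413] [-1.22210930e-01  3.93894447e-01  2.09769959e+00 -1.03730807e-05
  6.51450923e-01 -1.56524240e+00]
[ 0.   0.  -0.2] [-53.7   1.9   0. ]
```

move_arm --pt "0 0 -6 0 -1 10 0" --pt "0 0 -11.6 0 -2 30 0" --pt "0 0 -11.6 0 -2 55 0" --pt "0 0 -11.6 0 -2 75 0" --pt "0 0 -11.6 0 -2 84 0" --pt "0 0 -11.6 0 -2 84 0" --pt "0 0 -11.6 0 -2 84 0.5" --pt "0 0 -11.6 0 -2 84 0.8" --pt "0 0 -11.6 0 -2 84 0.8" --pt "0 0 -11.6 0 -2 84 0.8" --pt "0 0 -11.6 0 -2 84 0.8" --squeeze 50

```text
t: 9.18
tcp_pos: [0.383, 0.0629, 0.0467]
tool_rot: [-0.034, 0.999, -0.0, 0.001]
force: [-0.6, 0.0, 5.1]
finger_gap: 0.484
gripper_force: 49.8
```

move_arm --pt "0 0 0 -5 0 0 0.8" --pt "0 0 0 -10 0 0 0.8" --pt "0 0 0 -16 0 0 0.8" --pt "0 0 0 -22 1 0 0.8" --pt "0 0 0 -28 1 0 0.8" --pt "0 0 0 -34 1 0 0.8" --pt "0 0 0 -40 2 0 0.8" --pt "0 0 0 -46 2 0 0.8" --pt "0 0 0 -51 2 0 0.8" --pt "0 0 0 -54 2 0 0.8" --pt "0 0 0 -54 2 0 0.8"

```text
t: 10.1
tcp_pos: [0.4317, 0.069, 0.0466]
tool_rot: [-0.034, 0.999, 0.0, -0.004]
force: [-6.4, 0.3, 10.3]
finger_gap: 0.489
gripper_force: 50.5
```

Run:
```python
from h import *
st=readout.sense();print(st["tcp_pos"],st["force"]); row([*(H(-.112,0,0)[:2]),.045],94.5)
s=cam("scene");save(s,"s4.png");P=cloud(s);z=P[...,2];v=s["img"].astype(int)
m=(z>.055)&(z<.068)&(P[...,0]>.38)&(P[...,0]<.65)&(P[...,1]<.13)&(P[...,1]>.03)&(v[...,0]-v[...,2]>40);p=P[m];print(len(p))
if len(p)>20: print(cv2.minAreaRect(p[:,:2].astype(np.float32)))
```

```text
[0.43169587 0.06901641 0.04661475] [-6.38470402  0.31371019 10.28270967]
[ 0.07 -0.48 -0.55] [-3.9 -0.2  1.6]
1383
((0.5110804438591003, 0.07720795273780823), (0.19486208260059357, 0.043710511177778244), 4.809103488922119)
```

View pics/s4.png

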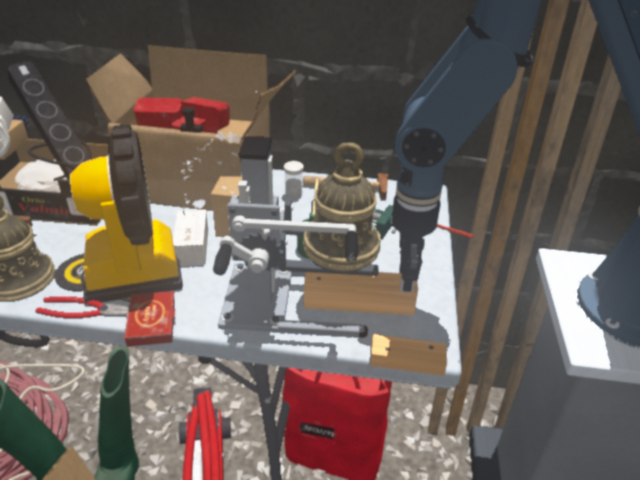

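The scene view shows the block lengthwise under the bell (305–415, ~295) with the gripper holding its front end; centre at about hoist x −36, y +2, yaw 4.8°. Release and back away.

move_arm --pt "0 0 0 4 0 0 0.3" --pt "0 0 0 4 0 0 0" --pt "0 0 0 4 0 0 0" --pt "0 0 0 4 0 -5 0" --pt "0 0 0 6 0 -30 0" --pt "0 0 0 12 0 -65 0" --pt "0 0 0 18 0 -105 0" --pt "0 0 0 18 0 -145 0" --pt "0 0 0 18 0 -185 0" --pt "0 0 0 18 0 -225 0" --pt "0 0 0 18 0 -255 0" --pt "0 0 0 18 0 -255 0"

```text
t: 11.15
tcp_pos: [0.4226, 0.067, 0.3074]
tool_rot: [-0.034, 0.999, -0.001, 0.008]
force: [1.1, 0.1, -0.3]
finger_gap: 1.002
gripper_force: 0.0
```

Run:
```python
from h import *
s=cam("scene");P=cloud(s);z=P[...,2];v=s["img"].astype(int)
m=(z>.055)&(z<.068)&(P[...,0]>.38)&(P[...,0]<.65)&(P[...,1]<.13)&(P[...,1]>.03)&(v[...,0]-v[...,2]>40);p=P[m];b=cv2.minAreaRect(p[:,:2].astype(np.float32));print(b,np.median(p[:,2]))
print(readout.sense()["tcp_pos"])
a=row([*H(-.135,.119,0)[:2],.30],4.5)
b=row([*H(-.0135,.119,0)[:2],.29],4.5,ref=a)
row([*H(-.0135,.119,0)[:2],.232],4.5,ref=b)
```

```text
((0.5109465718269348, 0.07523825764656067), (0.19871795177459717, 0.05004199594259262), 5.305033206939697) 0.06213831531334012
[0.42074763 0.06709191 0.30440607]
[ 0.37  0.52 89.43] [  9.3 119.8   4.1]
[0. 0. 0.] [ -0.  121.5  10. ]
[0. 0. 0.] [ 0.  0. 58.]
```

move_arm --pt "0 0 7 2 12 0 0" --pt "0 0 14 4 24 0 0" --pt "0 0 21 6 36 0 0" --pt "0 0 28 8 50 0 0" --pt "0 0 35 9 64 0 0" --pt "0 0 42 9 78 0 0" --pt "0 0 49 9 92 0 0" --pt "0 0 56 9 106 0 0" --pt "0 0 63 9 120 0 0" --pt "0 0 70 9 120 0 0" --pt "0 0 77 9 120 0 0" --pt "0 0 84 9 120 0 0"

```text
t: 12.2
tcp_pos: [0.4, 0.1865, 0.2989]
tool_rot: [0.645, 0.764, -0.001, -0.001]
force: [-0.3, 0.8, 0.3]
finger_gap: 1.003
gripper_force: 0.0
```

Run:
```python
from h import *
print(readout.sense()["tcp_pos"],readout.sense()["q"])
b=row([*H(-.0135,.119,0)[:2],.29],4.5)
s=cam("wrist");P=cloud(s);z=P[...,2]
m=(z>.216)&(z<.24)&(P[...,0]>.50)&(P[...,0]<.56)&(P[...,1]>.165)&(P[...,1]<.25)&(s["img"].max(-1)<90)
p=P[m];print(len(p))
if len(p)>20: print(cv2.minAreaRect(p[:,:2].astype(np.float32)),p.min(0),p.max(0))
```

```text
[0.39995162 0.18646489 0.29894285] [ 1.82040337e-01  1.76613540e-01  1.76014257e+00 -7.67487647e-05
  1.20855002e+00  1.41076958e-02]
[-0.21  0.02  5.12] [-11.9 124.2   8.5]
3281
((0.5255954265594482, 0.19595938920974731), (0.017709190025925636, 0.05999019742012024), 4.725555419921875) [0.51489207 0.165586   0.21682519] [0.53649444 0.22601452 0.23415637]
```

move_arm --pt "0 0 5 -5 25 0 0" --pt "0 0 5 -8 55 2 0" --pt "0 0 5 -12 90 5 0" --pt "0 0 5 -12 115 8 0" --pt "0 0 5 -12 125.5 8 0" --pt "0 0 5 -12 125.5 8 0" --pt "0 0 5 -12 125.5 25 0" --pt "0 0 5 -12 125.5 45 0" --pt "0 0 5 -12 125.5 60 0" --pt "0 0 5 -12 125.5 67 0" --pt "0 0 5 -12 125.5 67 0"

```text
t: 13.17
tcp_pos: [0.5239, 0.1959, 0.2317]
tool_rot: [0.676, 0.737, -0.002, -0.002]
force: [0.7, 0.2, -0.5]
finger_gap: 1.0
gripper_force: 0.0
```

move_arm --pt "0 0 0 0 0 0 0.4" --pt "0 0 0 0 0 0 0.7" --pt "0 0 0 0 0 0 0.9" --pt "0 0 0 0 0 0 1" --pt "0 0 0 0 0 0 1" --pt "0 0 0 0 0 0 1" --pt "0 0 0 0 0 0 1" --squeeze 30

```text
t: 13.75
tcp_pos: [0.5269, 0.1962, 0.2338]
tool_rot: [0.676, 0.737, 0.0, 0.0]
force: [-0.5, 0.2, -1.1]
finger_gap: 0.004
gripper_force: 0.0
```

Run:
```python
from h import *
s=cam("scene");save(s,"s5.png");w=cam("wrist")
im=np.hstack([cv2.resize(s["img"][120:340,200:480],(400,314)),cv2.resize(w["img"],(400,300))[:,:] if 0 else cv2.resize(w["img"],(400,314))])
cv2.imwrite("pics/c5.png",im[...,::-1])
```

View pics/c5.png

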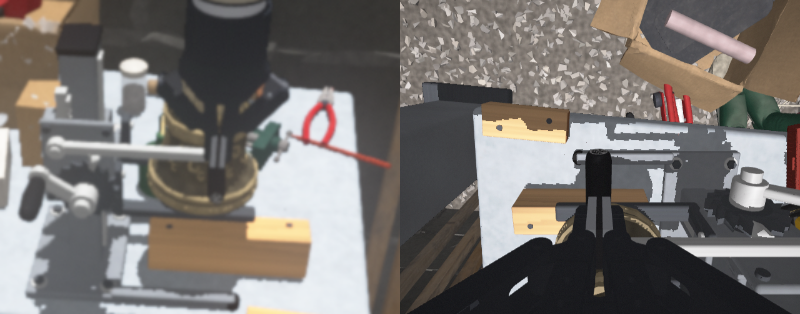

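The left (scene crop) shows pads around (217,150) with the bar end at (217,180); right (wrist) shows the bar end at (598,170) between or beneath the fingers. The gap reads shut, so I check by depth.

Run:
```python
from h import *
w=cam("wrist");P=cloud(w);z=P[...,2]
st=readout.sense();print(st["tcp_pos"],st["finger_gap"],st["gripper_force"])
for y0 in np.arange(.185,.235,.005):
    m=(P[...,1]>y0)&(P[...,1]<y0+.005)&(P[...,0]>.49)&(P[...,0]<.56)&(z>.19)
    if m.sum()>10: p=P[m];print(round(y0,3),m.sum(),"x",np.round(np.percentile(p[:,0],[2,98]),4),"z",np.round(np.percentile(p[:,2],[2,50,98]),4))
cv2.imwrite("pics/c6.png",cv2.resize(w["img"][200:480,220:420],(560,600+0))[...,::-1][:600])
```

```text
[0.52683358 0.19616919 0.23362302] -0.00039032204480284906 0.0
0.185 1990 x [0.4927 0.5592] z [0.281  0.3007 0.309 ]
0.19 2007 x [0.491  0.5596] z [0.2282 0.3005 0.3165]
0.195 2254 x [0.4904 0.5567] z [0.2277 0.3001 0.3171]
0.2 8003 x [0.4905 0.5527] z [0.2301 0.2985 0.3216]
0.205 12192 x [0.5004 0.5592] z [0.2312 0.2973 0.3258]
0.21 10772 x [0.509  0.5532] z [0.2308 0.3211 0.3308]
0.215 488 x [0.516 0.533] z [0.2242 0.231  0.233 ]
0.22 539 x [0.5162 0.5323] z [0.224  0.2301 0.2329]
0.225 276 x [0.5183 0.5304] z [0.2181 0.2256 0.2307]
```

View pics/c6.png

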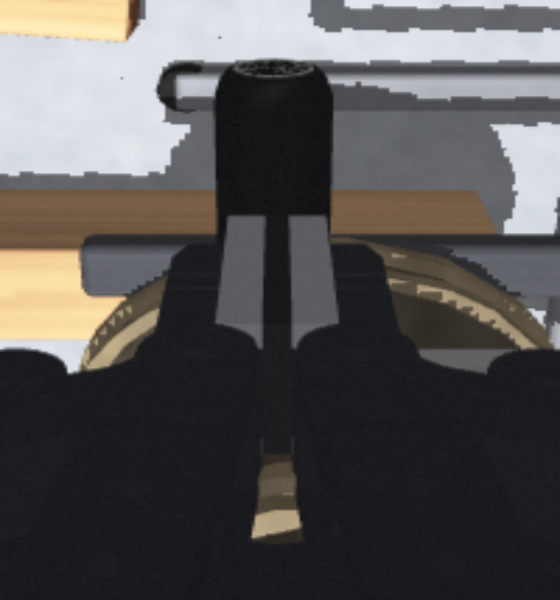

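Run:
```python
from h import *
print(manip.tip_extent,[a for a in dir(manip) if a[0]!="_"])
w=cam("wrist");P=cloud(w)
for c in(235,250,275,305,325):
  for r in(190,225,260,300,330):
    v=200+r*280//600;u=220+c*200//560;print((c,r),np.round(P[v,u],4),end=" ")
  print()
st=readout.sense();print(Ro.from_quat(st["tool_rot"]).as_matrix())
```

```text
0.025 ['PlanningError', 'tip_extent']
(235, 190) [0.5197 0.2022 0.2299] (235, 225) [0.5203 0.2051 0.2512] (235, 260) [0.5207 0.2058 0.2642] (235, 300) [0.5211 0.2053 0.2753] (235, 330) [0.5213 0.2072 0.2857] 
(250, 190) [0.5222 0.2031 0.2315] (250, 225) [0.5225 0.2056 0.2518] (250, 260) [0.5227 0.2057 0.2637] (250, 300) [0.523  0.2054 0.2751] (250, 330) [0.5232 0.2045 0.2814] 
(275, 190) [0.5259 0.2036 0.2318] (275, 225) [0.5257 0.2063 0.2527] (275, 260) [0.5257 0.2062 0.2642] (275, 300) [0.5258 0.2059 0.2755] (275, 330) [0.5259 0.2047 0.2813] 
(305, 190) [0.5301 0.2039 0.2318] (305, 225) [0.5294 0.2064 0.2523] (305, 260) [0.5291 0.2063 0.2638] (305, 300) [0.5288 0.2065 0.276 ] (305, 330) [0.5288 0.2049 0.2813] 
(325, 190) [0.5339 0.2016 0.226 ] (325, 225) [0.5323 0.2065 0.2519] (325, 260) [0.5317 0.2069 0.2645] (325, 300) [0.5314 0.206  0.275 ] (325, 330) [0.5309 0.2069 0.284 ] 
[[-8.58116040e-02  9.96311380e-01 -5.30228077e-05]
 [ 9.96311381e-01  8.58116044e-02  4.83036281e-06]
 [ 9.36251764e-06 -5.24127256e-05 -9.99999999e-01]]
```

The pads shut above the bar: by depth the fingertips (crop rows ~215) are at z≈0.248, 16 mm over the bar's top at 0.232. The tips actually stand about 39 mm higher than the stated extent implies, so I must go down 39 mm more.

move_arm --pt "0 0 0 0 0 0 0.5" --pt "0 0 0 0 0 0 0" --pt "0 0 0 0 0 0 0" --pt "0 0 0 0 0 0 0" --pt "0 0 0 0 0 6 0" --pt "0 0 0 0 0 14 0" --pt "0 0 0 0 0 22 0" --pt "0 0 0 0 0 30 0" --pt "0 0 0 0 0 37 0" --pt "0 0 0 0 0 39 0" --pt "0 0 0 0 0 39 0"

```text
t: 14.87
tcp_pos: [0.5262, 0.196, 0.1934]
tool_rot: [0.676, 0.737, -0.001, -0.001]
force: [0.3, 0.3, -0.1]
finger_gap: 0.998
gripper_force: 0.0
```

move_arm --pt "0 0 0 0 0 0 0.4" --pt "0 0 0 0 0 0 0.7" --pt "0 0 0 0 0 0 0.9" --pt "0 0 0 0 0 0 1" --pt "0 0 0 0 0 0 1" --pt "0 0 0 0 0 0 1" --pt "0 0 0 0 0 0 1" --squeeze 30

```text
t: 15.45
tcp_pos: [0.5264, 0.1961, 0.195]
tool_rot: [0.676, 0.737, -0.0, -0.0]
force: [-1.9, -0.8, 3.5]
finger_gap: 0.201
gripper_force: 29.3
```

move_arm --pt "0 0 0 0 0.2 -8.5 1" --pt "0 0 0 0 0.9 -17 1" --pt "0 0 0 0 1.9 -25.4 1" --pt "0 0 0 0 3.4 -33.8 1" --pt "0 0 0 0 5.3 -42 1" --pt "0 0 0 0 7.6 -50.2 1" --pt "0 0 0 0 10.3 -58.3 1" --pt "0 0 0 0 12.1 -63 1" --pt "0 0 0 0 12.1 -63 1" --pt "0 0 0 0 12.1 -63 1"

```text
t: 16.28
tcp_pos: [0.5377, 0.1971, 0.2583]
tool_rot: [0.676, 0.737, -0.001, -0.001]
force: [-5.6, -1.2, 0.3]
finger_gap: 0.197
gripper_force: 29.5
```

```bash
cat >> h.py <<'E'
def look():
    s=cam("scene");P=cloud(s);z=P[...,2];u=s["img"]
    x=P-O;hx=x[...,0]*np.cos(psi)+x[...,1]*np.sin(psi);hy=-x[...,0]*np.sin(psi)+x[...,1]*np.cos(psi)
    v=u.astype(int)
    b=(abs(hx)<.06)&(abs(hy)<.06)&(z>.1)&(v[...,0]-v[...,2]>20)
    print("bell top z",np.round(np.percentile(z[b],99.5),4),"top hx,hy",np.round([np.median(hx[b&(z>z[b].max()-.03)]),np.median(hy[b&(z>z[b].max()-.03)])],4))
    f=(hx>-.06)&(hx<0.08)&(abs(hy-.05)<.009)&(z<.14)&(z>.02)&(v.max(-1)<130)
    print("fork z",np.round(np.percentile(z[f],[50,90]),4),f.sum())
    st=readout.sense();print(st["t"],st["tcp_pos"],st["force"],st["finger_gap"],st["gripper_force"]);return s
E
python3 -c "
from h import *
look()"
```

```text
bell top z 0.2678 top hx,hy [-0.0016  0.0184]
fork z [0.1195 0.1306] 799
16.3333 [0.53758734 0.19707058 0.2581128 ] [-4.39644016 -1.36127978  1.33972571] 0.20060389887926822 29.525835514068604
```

Lever is up and held. Wait while the load sinks.

move_arm --pt "0 0 0 0 0 0 1" --pt "0 0 0 0 0 0 1" --pt "0 0 0 0 0 0 1" --pt "0 0 0 0 0 0 1" --pt "0 0 0 0 0 0 1" --pt "0 0 0 0 0 0 1" --pt "0 0 0 0 0 0 1" --pt "0 0 0 0 0 0 1" --pt "0 0 0 0 0 0 1" --pt "0 0 0 0 0 0 1" --pt "0 0 0 0 0 0 1" --pt "0 0 0 0 0 0 1"

```text
t: 17.33
tcp_pos: [0.5375, 0.1971, 0.2579]
tool_rot: [0.676, 0.737, -0.001, -0.001]
force: [-4.3, -0.9, -0.0]
finger_gap: 0.199
gripper_force: 29.5
```

move_arm --pt "0 0 0 0 0 0 1" --pt "0 0 0 0 0 0 1" --pt "0 0 0 0 0 0 1" --pt "0 0 0 0 0 0 1" --pt "0 0 0 0 0 0 1" --pt "0 0 0 0 0 0 1" --pt "0 0 0 0 0 0 1" --pt "0 0 0 0 0 0 1" --pt "0 0 0 0 0 0 1" --pt "0 0 0 0 0 0 1" --pt "0 0 0 0 0 0 1" --pt "0 0 0 0 0 0 1"

```text
t: 18.33
tcp_pos: [0.5375, 0.1971, 0.258]
tool_rot: [0.676, 0.737, -0.001, -0.001]
force: [-4.9, 0.5, -0.3]
finger_gap: 0.198
gripper_force: 29.5
```

```bash
python3 -c "
from h import *
s=look();save(s,'s7.png')"
```

```text
bell top z 0.2502 top hx,hy [-0.005  -0.0029]
fork z [0.0939 0.128 ] 1474
18.3833 [0.53753344 0.19708703 0.25797986] [-6.11208133 -1.09988612  0.0294264 ] 0.19788304169269746 29.533340334892273
```

View pics/s7.png

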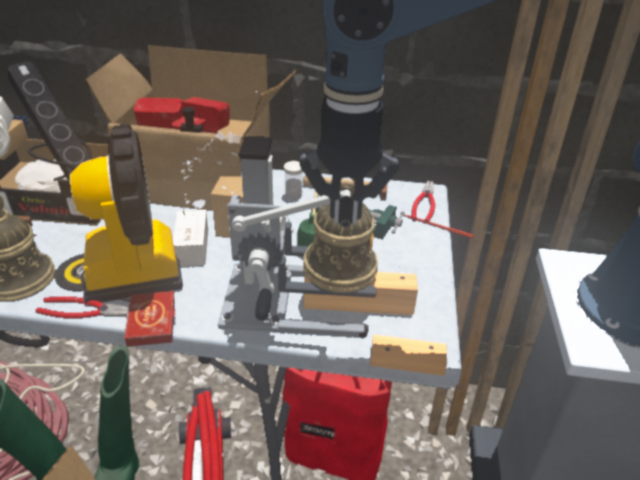

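The forks have sunk (bell now at (340,245), crank handle low at (263,303)), with the lever held up by the gripper. Keep waiting.

move_arm --pt "0 0 0 0 0 0 1" --pt "0 0 0 0 0 0 1" --pt "0 0 0 0 0 0 1" --pt "0 0 0 0 0 0 1" --pt "0 0 0 0 0 0 1" --pt "0 0 0 0 0 0 1" --pt "0 0 0 0 0 0 1" --pt "0 0 0 0 0 0 1" --pt "0 0 0 0 0 0 1" --pt "0 0 0 0 0 0 1" --pt "0 0 0 0 0 0 1" --pt "0 0 0 0 0 0 1"

```text
t: 19.38
tcp_pos: [0.5375, 0.1971, 0.258]
tool_rot: [0.676, 0.737, -0.001, -0.001]
force: [-5.5, -0.4, -0.2]
finger_gap: 0.198
gripper_force: 29.5
```

move_arm --pt "0 0 0 0 0 0 1" --pt "0 0 0 0 0 0 1" --pt "0 0 0 0 0 0 1" --pt "0 0 0 0 0 0 1" --pt "0 0 0 0 0 0 1" --pt "0 0 0 0 0 0 1" --pt "0 0 0 0 0 0 1" --pt "0 0 0 0 0 0 1" --pt "0 0 0 0 0 0 1" --pt "0 0 0 0 0 0 1" --pt "0 0 0 0 0 0 1" --pt "0 0 0 0 0 0 1"

```text
t: 20.38
tcp_pos: [0.5375, 0.1971, 0.258]
tool_rot: [0.676, 0.737, -0.001, -0.001]
force: [-4.6, -0.7, 0.9]
finger_gap: 0.2
gripper_force: 29.5
```

move_arm --pt "0 0 0 0 0 0 1" --pt "0 0 0 0 0 0 1" --pt "0 0 0 0 0 0 1" --pt "0 0 0 0 0 0 1" --pt "0 0 0 0 0 0 1" --pt "0 0 0 0 0 0 1" --pt "0 0 0 0 0 0 1" --pt "0 0 0 0 0 0 1" --pt "0 0 0 0 0 0 1" --pt "0 0 0 0 0 0 1" --pt "0 0 0 0 0 0 1" --pt "0 0 0 0 0 0 1"

```text
t: 21.38
tcp_pos: [0.5375, 0.1971, 0.258]
tool_rot: [0.676, 0.737, -0.001, -0.001]
force: [-5.8, -0.8, 0.0]
finger_gap: 0.196
gripper_force: 29.5
```

```bash
python3 -c "
from h import *
look()"
```

```text
bell top z 0.2601 top hx,hy [-0.0022  0.0024]
fork z [0.0786 0.122 ] 1834
21.4333 [0.53754553 0.1970804  0.25800031] [-5.58844582 -1.44120826  0.28378831] 0.19548993805208909 29.53289955854416
```

move_arm --pt "0 0 0 0 0 0 1" --pt "0 0 0 0 0 0 1" --pt "0 0 0 0 0 0 1" --pt "0 0 0 0 0 0 1" --pt "0 0 0 0 0 0 1" --pt "0 0 0 0 0 0 1" --pt "0 0 0 0 0 0 1" --pt "0 0 0 0 0 0 1" --pt "0 0 0 0 0 0 1" --pt "0 0 0 0 0 0 1" --pt "0 0 0 0 0 0 1" --pt "0 0 0 0 0 0 1"

```text
t: 22.43
tcp_pos: [0.5375, 0.1971, 0.258]
tool_rot: [0.676, 0.737, -0.001, -0.001]
force: [-5.6, -1.0, 0.1]
finger_gap: 0.2
gripper_force: 29.5
```

move_arm --pt "0 0 0 0 0 0 1" --pt "0 0 0 0 0 0 1" --pt "0 0 0 0 0 0 1" --pt "0 0 0 0 0 0 1" --pt "0 0 0 0 0 0 1" --pt "0 0 0 0 0 0 1" --pt "0 0 0 0 0 0 1" --pt "0 0 0 0 0 0 1" --pt "0 0 0 0 0 0 1" --pt "0 0 0 0 0 0 1" --pt "0 0 0 0 0 0 1" --pt "0 0 0 0 0 0 1"

```text
t: 23.43
tcp_pos: [0.5375, 0.1971, 0.258]
tool_rot: [0.676, 0.737, -0.001, -0.001]
force: [-5.9, -0.8, 0.2]
finger_gap: 0.195
gripper_force: 29.5
```

```bash
python3 -c "
from h import *
look()"
```

```text
bell top z 0.2603 top hx,hy [-0.0028  0.0031]
fork z [0.0731 0.1212] 1932
23.4833 [0.53752161 0.19709879 0.25797608] [-5.41638055 -0.55128386 -0.17017394] 0.19909603746167573 29.53303813934326
```

move_arm --pt "0 0 0 0 0 0 1" --pt "0 0 0 0 0 0 1" --pt "0 0 0 0 0 0 1" --pt "0 0 0 0 0 0 1" --pt "0 0 0 0 0 0 1" --pt "0 0 0 0 0 0 1" --pt "0 0 0 0 0 0 1" --pt "0 0 0 0 0 0 1" --pt "0 0 0 0 0 0 1" --pt "0 0 0 0 0 0 1" --pt "0 0 0 0 0 0 1" --pt "0 0 0 0 0 0 1"

```text
t: 24.48
tcp_pos: [0.5375, 0.1971, 0.258]
tool_rot: [0.676, 0.737, -0.001, -0.001]
force: [-4.6, -0.8, 1.1]
finger_gap: 0.199
gripper_force: 29.5
```

move_arm --pt "0 0 0 0 0 0 1" --pt "0 0 0 0 0 0 1" --pt "0 0 0 0 0 0 1" --pt "0 0 0 0 0 0 1" --pt "0 0 0 0 0 0 1" --pt "0 0 0 0 0 0 1" --pt "0 0 0 0 0 0 1" --pt "0 0 0 0 0 0 1" --pt "0 0 0 0 0 0 1" --pt "0 0 0 0 0 0 1" --pt "0 0 0 0 0 0 1" --pt "0 0 0 0 0 0 1"

```text
t: 25.48
tcp_pos: [0.5376, 0.1971, 0.258]
tool_rot: [0.676, 0.737, -0.001, -0.001]
force: [-6.2, -1.1, 0.9]
finger_gap: 0.197
gripper_force: 29.5
```

```bash
cat >> h.py <<'E'
def fork():
    s=look();P=cloud(s);z=P[...,2];x=P-O;hx=x[...,0]*np.cos(psi)+x[...,1]*np.sin(psi);hy=-x[...,0]*np.sin(psi)+x[...,1]*np.cos(psi)
    for a,b in((-.062,-.048),(.05,.08)):
        f=(hx>a)&(hx<b)&(abs(hy-.05)<.008)&(z<.14)&(z>.02); print("fork",f.sum(),np.round(np.percentile(z[f],[10,50,75,90]),4))
    g=(z>.19)&(z<.32)&(hx<.05)&(hx>-.06)&(hy>.139)&(hy<.16);print("bar end z",g.sum(),np.round(np.percentile(z[g],[50,95]),4) if g.sum()>3 else "")
    return s
E
python3 -c "
from h import *
fork()"
```

```text
bell top z 0.2602 top hx,hy [-0.0028  0.0029]
fork z [0.0731 0.1211] 1915
25.5333 [0.53755243 0.19707003 0.25797522] [-4.80079299 -0.47008957  0.60286651] 0.1952126679170888 29.5330211520195
fork 63 [0.0369 0.0438 0.0452 0.0461]
fork 128 [0.0403 0.0446 0.0454 0.0464]
bar end z 143 [0.2881 0.2928]
```

move_arm --pt "0 0 0 0 -1.8 5 1" --pt "0 0 0 0 -4.5 13 1" --pt "0 0 0 0 -6.8 21 1" --pt "0 0 0 0 -8.7 29 1" --pt "0 0 0 0 -10.2 38 1" --pt "0 0 0 0 -11.2 46 1" --pt "0 0 0 0 -11.9 54 1" --pt "0 0 0 0 -12 58 1" --pt "0 0 0 0 -12 58 1" --pt "0 0 0 0 -12 58 0.7" --pt "0 0 0 0 -12 58 0" --pt "0 0 0 0 -12 58 0"

```text
t: 26.53
tcp_pos: [0.529, 0.1964, 0.2007]
tool_rot: [0.676, 0.737, 0.002, 0.001]
force: [1.3, -0.1, 0.5]
finger_gap: 0.572
gripper_force: 0.0
```

move_arm --pt "0 0 0 0 0 0 0" --pt "0 0 0 0 0 0 0" --pt "0 0 0 0 0 0 0" --pt "0 0 0 0 0 -10 0" --pt "0 0 0 0 0 -30 0" --pt "0 0 0 0 0 -60 0" --pt "0 0 0 0 0 -90 0" --pt "0 0 0 0 0 -120 0" --pt "0 0 0 0 0 -150 0" --pt "0 0 0 0 0 -150 0" --pt "0 0 0 0 0 -150 0" --pt "0 0 0 0 0 -150 0"

```text
t: 27.53
tcp_pos: [0.5264, 0.1961, 0.3497]
tool_rot: [0.676, 0.737, -0.0, -0.0]
force: [-1.5, -0.6, 0.4]
finger_gap: 1.001
gripper_force: 0.0
```

```bash
python3 -c "
from h import *
s=fork();P=cloud(s);z=P[...,2];v=s['img'].astype(int)
w=cam('wrist');Q=cloud(w);zz=Q[...,2]
m=(zz>.19)&(zz<.3)&(Q[...,0]>.50)&(Q[...,0]<.56)&(Q[...,1]>.19)&(Q[...,1]<.235);p=Q[m];print(len(p),np.percentile(p[:,2],[50,98]))
m=(z>.055)&(z<.068)&(P[...,0]>.38)&(P[...,0]<.65)&(P[...,1]<.13)&(P[...,1]>.03)&(v[...,0]-v[...,2]>40);print(m.sum(),cv2.minAreaRect(P[m][:,:2].astype(np.float32)))
"
```

```text
bell top z 0.2602 top hx,hy [-0.0046  0.0035]
fork z [0.073  0.1207] 1904
27.5833 [0.52603184 0.19601884 0.34873137] [0.73252691 0.02593197 0.37093139] 0.9987918277429167 0.0
fork 63 [0.0372 0.0443 0.0455 0.0464]
fork 127 [0.0401 0.0447 0.0455 0.0463]
bar end z 129 [0.2281 0.2331]
1352 [0.23063552 0.23302305]
787 ((0.5079191327095032, 0.08737793564796448), (0.2026692032814026, 0.055703096091747284), 14.636165618896484)
```

```bash
python3 -c "
from h import *
s=cam('scene');P=cloud(s);z=P[...,2];v=s['img'].astype(int)
m=(z>.058)&(z<.066)&(P[...,0]>.38)&(P[...,0]<.47)&(P[...,1]<.13)&(P[...,1]>.03)&(v[...,0]-v[...,2]>40)
r=cv2.minAreaRect(P[m][:,:2].astype(np.float32));print(m.sum(),r,np.median(z[m]))
c=np.array([*r[0],0])-O;hx=c[0]*np.cos(psi)+c[1]*np.sin(psi);hy=-c[0]*np.sin(psi)+c[1]*np.cos(psi);print(hx,hy)
ok=abs(hy)<.009 and m.sum()>100 and .059<np.median(z[m])<.065
print(ok, order.sign_off() if ok else '')
"
```

```text
569 ((0.4411357343196869, 0.0690363273024559), (0.05934866890311241, 0.04737602546811104), 5.763530254364014) 0.06244876134748696
-0.10643274069105678 -0.0005146425784035152
the job is handed in; nothing more can be done
True None
```

I handed the job in at about 28 s; no score came back. My last measurements had the bell standing on the block at the right height, the forks down on their stop, the pawl back home and the gripper clear.

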